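Make up a kitchen gift set and a children's craft set in their trays

ROBOT

A 6-joint arm with a two-finger parallel gripper is mounted at the origin on a cart in front of the work surface, level with it; the furniture and walls round the work are solid. World frame = base frame: x ahead of the robot, y to its left, z up, the work surface at z = 0. Lengths are in mm, angles in rad, forces in N, time in s.
With the tool pointing down it reaches from about 300 to 750 mm from the base axis. Payload 8.5 kg.
Tool frame: the origin (TCP) lies at the very end of the fingers, on their centre line; the grasp point (between the pads) lies 19 mm behind it (r.grip_point_offset is the distance from the TCP to the grasp point, in mm); y points along the fingers, x is the direction in which the jaws open and shut, and the axes are right-handed (so a half turn about y gives the same grasp; the last joint's range is limited). The gripper opens to 85 mm and grips with 20 to 120 N. Pads are 22 mm wide; open, the fingers measure 114 mm over their backs; the gripper's body (76 mm by 85 mm) begins 54 mm behind the grasp point. The pads swing forward as they close: fully open they stand 13 mm farther back than shut.
Start: joints at [-0.215, 0.381, 1.297, -0, 1.464, -0.215], TCP at [549.982, 0.002, 210.422] pointing down, gripper open.
Joint ranges: [-3.11, 3.11], [-0.89, 2.33], [0.22, 2.48], [-1.42, 4.56], [0.17, 2.85], [-2.88, 2.88]. Speed limits (rad/s): [2.39, 2.39, 3.14, 3.14, 3.14, 3.14].

INTERFACE

Orientations are given as a rotation vector (axis times angle).
In Python, from workcell import r gives the robot as it stands.
- The arm moves only by the tool play_rows, never from a script. Its argument "increments" is a list of rows, each a list of 3 entries, a list of its own where there are three numbers: the finger opening in mm, from 0 to 85.4, then the shift along the world's x, y, z in mm, then the turn about the world's z in rad. A call has 1 to 5 rows; each row shifts and turns the commanded pose from where the row before left it; what a row does not reach is not made up. A row lasts 1/12 s, in which the tool goes at most 41.7 mm and 7.16 degrees, less where a joint would pass 70% of its speed; a pose out of reach is approached as far as the arm can. A call with a gripper value outside its range is refused whole. The fingers move at their own pace and stop on an object; "squeeze" is the grip in N (left out, the last holds). Time passes only in rows, so rows that do not move let the fingers close. It gives the time, the measured TCP pose, the force and the opening at its end, in the units of the state.
- r.observe(): the state, without advancing time (a new reading comes with each control period).
- r.get_image(name): name is "scene" or "side" or "wrist"; returns a dict with "frame" (480x640x3 uint8, red, green, blue), "z_map" (480x640 float32, mm along the optical axis (not along the pixel's ray), 0 where there is no reading), "fx", "fy", "cx", "cy" (pixels), "view" (4x4, takes a point from world to camera coordinates); the wrist camera has in their place "tool_from_camera" (4x4, takes a point from camera to tool coordinates, whose origin is the TCP and whose axes are the tool frame's). Camera axes: x right, y down, z forward; pixel columns grow to the right and rows downward; lengths in mm; the calibration is good to about 2 mm. The wrist camera is an equidistant fisheye: a pixel r from the principal point sees the ray r / f radians off the axis. A picture is of the moment at which its call begins: read the wrist's pose just before it.
- r.finish_job(): hands the job in, once; it reports no verdict.
The state is a dict: "t": time; "q": joint angles; "qd": joint speeds; "effort": joint torques, N m; "ee_pos": TCP position; "ee_rot": TCP orientation; "ft_force": force on the tool from outside, world axes, zero at the start; "ft_torque": the same for the moment, N m; "opening": finger opening in mm.
Only numpy, scipy, OpenCV 4.12 (cv2) and the standard library are available. Lean on these libraries where they do the work, as an engineer would, in place of code of your own. Each camera call takes 0.05 s, during which the arm holds its last target. There are 200 camera calls.

TASK

Make up the two gift sets from the stock in the middle of the table: the kitchen set in the green tray gets the glass vial and the egg cup, the children's craft set in the red tray gets the hand stamp, the jar of buttons and the spinning top. Stand each thing upright in a bay of its own, inside the bay's walls and in any order, and leave the pine cone and the soap where they are.

Things in the scene. Friction and masses are not known exactly. Their poses are not given: they have to be found in the camera images.
- green_tray: Tray of the kitchen set, with green walls and two bays, 148 x 76 mm outside; bay centres at x = -36 and +36 mm, y = 0 in its frame. Low fixed tray, walls 14 mm high and 4 mm thick, floor 4 mm thick lined with white paper, square bays 68 mm wide inside, 72 mm apart in a row along the tray's x axis. Origin at the centre of the underside on the table, z up.
- red_tray: Tray of the children's craft set, with red walls and three bays, 220 x 76 mm outside; bay centres at x = -72, 0 and +72 mm, y = 0 in its frame. Low fixed tray, walls 14 mm high and 4 mm thick, floor 4 mm thick lined with white paper, square bays 68 mm wide inside, 72 mm apart in a row along the tray's x axis. Origin at the centre of the underside on the table, z up.
- oil_vial: Slim clear glass vial with golden contents, 30 mm across, with a dark brown wooden stopper 32 mm across at 62 to 80 mm height; 50 g. Origin at the centre of its underside, z up along its axis when it stands.
- egg_cup: Empty turned wooden egg cup in mid brown, 53 mm high: foot 40 mm across, narrow waist, bowl 50 mm across its open rim, the bowl's outside steepest and widest from 35 to 53 mm height; 40 g. Origin at the centre of its underside, z up along its axis when it stands.
- stamp: Wooden hand stamp standing upright, 72 mm high: block 37 (x) x 46 (y) mm and 20 mm high, on it a round dark handle up to 24 mm across, grasped at 40 to 70 mm height; 60 g. Origin at the centre of its underside, z up along its axis when it stands.
- button_jar: Clear round jar 48 mm across holding coloured buttons, 75 mm high, with a lighter brown cork lid 45 mm across at 56 to 75 mm height; 70 g. It stands in the middle of the table; a jar like it in the far right corner, by the wrapped gifts, is fixed and no part of the job. Origin at the centre of its underside, z up along its axis when it stands.
- spinning_top: Pale wooden spinning top with a red band, standing on its flat foot, 62 mm high: body 53 mm across and 40 mm high, above it a stem 12 mm across from 40 to 62 mm height, by which it is lifted; 30 g. Origin at the centre of its underside, z up along its axis when it stands.
- pine_cone: Brown pine cone, 40 mm across and 52 mm high, loose; belongs to neither set and stays where it is. Origin at the centre of its underside, z up along its axis when it stands.
- soap_bar: Sage green bar of soap with a paper band, 60 x 81 x 25 mm, loose; belongs to neither set and stays where it is. Origin at the centre of its underside, z up along its axis when it stands.
Mind the look-alikes: they are no part of the job. Leave any orange or purple look-alike of the button_jar alone.

How it is judged (in metres and radians):
At the end, for the whole second after the job is handed in: Vial and egg cup in the green tray, stamp, jar and top in the red, each in a bay of its own: origin within 20 mm of the bay's centre along both tray axes and 0 to 8 mm above the tray's underside, within 0.12 rad of upright, slower than 0.02 m/s (y of oil_vial in the frame of green_tray between -0.02 and 0.02 m and z of oil_vial in the frame of green_tray between 0 and 0.008 m and angle between each of oil_vial, egg_cup, stamp, button_jar, spinning_top's own z axis and vertical below 0.12 rad and linear speed of each of oil_vial, egg_cup, stamp, button_jar, spinning_top below 0.02 m/s and y of egg_cup in the frame of green_tray between -0.02 and 0.02 m and z of egg_cup in the frame of green_tray between 0 and 0.008 m and ((x of oil_vial in the frame of green_tray between -0.056 and -0.016 m and x of egg_cup in the frame of green_tray between 0.016 and 0.056 m) or (x of oil_vial in the frame of green_tray between 0.016 and 0.056 m and x of egg_cup in the frame of green_tray between -0.056 and -0.016 m)) and y of stamp in the frame of red_tray between -0.02 and 0.02 m and z of stamp in the frame of red_tray between 0 and 0.008 m and y of button_jar in the frame of red_tray between -0.02 and 0.02 m and z of button_jar in the frame of red_tray between 0 and 0.008 m and y of spinning_top in the frame of red_tray between -0.02 and 0.02 m and z of spinning_top in the frame of red_tray between 0 and 0.008 m and ((x of stamp in the frame of red_tray between -0.092 and -0.052 m and x of button_jar in the frame of red_tray between -0.02 and 0.02 m and x of spinning_top in the frame of red_tray between 0.052 and 0.092 m) or (x of stamp in the frame of red_tray between -0.092 and -0.052 m and x of button_jar in the frame of red_tray between 0.052 and 0.092 m and x of spinning_top in the frame of red_tray between -0.02 and 0.02 m) or (x of stamp in the frame of red_tray between -0.02 and 0.02 m and x of button_jar in the frame of red_tray between -0.092 and -0.052 m and x of spinning_top in the frame of red_tray between 0.052 and 0.092 m) or (x of stamp in the frame of red_tray between -0.02 and 0.02 m and x of button_jar in the frame of red_tray between 0.052 and 0.092 m and x of spinning_top in the frame of red_tray between -0.092 and -0.052 m) or (x of stamp in the frame of red_tray between 0.052 and 0.092 m and x of button_jar in the frame of red_tray between -0.092 and -0.052 m and x of spinning_top in the frame of red_tray between -0.02 and 0.02 m) or (x of stamp in the frame of red_tray between 0.052 and 0.092 m and x of button_jar in the frame of red_tray between -0.02 and 0.02 m and x of spinning_top in the frame of red_tray between -0.092 and -0.052 m))); the robot touches nothing.
It fails at once if the pine cone is moved more than 30 mm (distance of pine_cone from where it was at the start of the episode above 0.03 m).
It fails at once if the soap is moved more than 30 mm (distance of soap_bar from where it was at the start of the episode above 0.03 m).
It also fails if it takes over 144 s, if anything falls off the work surface, if the arm or the gripper's body presses on something with over 40 N, if the wrist force passes 120 N, or if a joint passes its speed limit or range.

## Working session

There is one attempt and no reset: what is moved stays moved. The work goes in short steps, Python scripts to look and compute and a tool call to move; the robot and the scene stay as the last step left them, time stands still between calls to the robot, and variables do not carry over. Pictures are saved under pics/ and viewed, about 12 in all and at most 16, crops included, and the job is handed in when it is done.

Besides the shell and the picture viewer there is one more tool, called after ">>>" as name(argument=value, ...), one argument or row to a line, values as JSON. play_rows: Moves the arm, as the interface text tells. Its arguments: {"type":"object","properties":{"increments":{"type":"array","items":{"type":"array"}},"squeeze":{"type":"number"}},"required":["increments"]}

```bash
mkdir -p pics; cat > h.py <<'E'
import numpy as np, cv2
from workcell import r
def pts(im):
    z=im["z_map"].astype(float); v,u=np.mgrid[:480,:640]
    P=np.stack([(u-im["cx"])/im["fx"]*z,(v-im["cy"])/im["fy"]*z,z,np.ones_like(z)],-1)
    W=P@np.linalg.inv(im["view"]).T
    W=W[...,:3]; W[z==0]=np.nan
    return W
def save(n,f): cv2.imwrite(f"pics/{n}.png",cv2.cvtColor(np.ascontiguousarray(f),cv2.COLOR_RGB2BGR))
E
python3 - <<'E'
from h import *
import pickle
d={}
for n in("scene","side"):
    im=r.get_image(n); d[n]=im; save(n+"0",im["frame"]); print(n,im["fx"],im["cx"],im["cy"],np.linalg.inv(im["view"]).round(2).tolist(),(im["z_map"]>0).mean())
pickle.dump(d,open("im0.pkl","wb"))
print(r.observe(),r.grip_point_offset)
E
```

```text
scene 590.3910201686921 315.7515365051962 244.5372183928635 [[0.63, -0.54, 0.56, -72.19], [-0.78, -0.43, 0.46, -516.52], [-0.01, -0.72, -0.69, 843.86], [0.0, 0.0, 0.0, 1.0]] 0.996142578125
side 472.71631531617794 322.30492121012793 234.39103451593513 [[0.97, -0.12, 0.19, 374.65], [-0.23, -0.55, 0.8, -773.43], [0.01, -0.82, -0.57, 602.42], [0.0, 0.0, 0.0, 1.0]] 0.9959798177083333
{'t': 0.1, 'q': array([-2.15294264e-01,  3.81190251e-01,  1.29814485e+00, -1.96529374e-05,
        1.46358537e+00, -2.15315832e-01]), 'qd': array([ 7.85586865e-04, -6.75612544e-04, -1.98770295e-03,  1.59800865e-04,
       -7.97795987e-04,  4.35174834e-05]), 'effort': array([ 3.76895419e-03, -4.49219084e+01, -2.31655884e+01, -2.33104493e-04,
        3.63802450e-03,  7.57992581e-06]), 'ee_pos': array([5.49726389e+02, 5.50853245e-02, 2.09853966e+02]), 'ee_rot': array([-1.57053149e+00,  1.00342677e-03,  1.04062817e-03]), 'ft_force': array([0.1453094 , 0.35232234, 0.10784875]), 'ft_torque': array([-0.02520032, -0.01616032, -0.03204103]), 'opening': 85.41563553537533} 18.700000000000003
```

View pics/scene0.png

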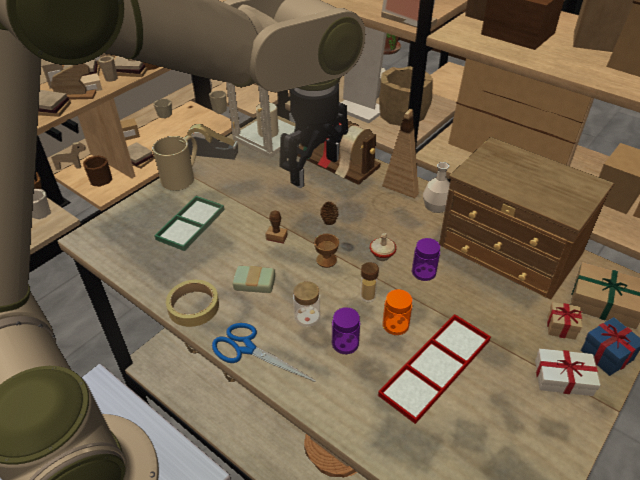

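View pics/side0.png

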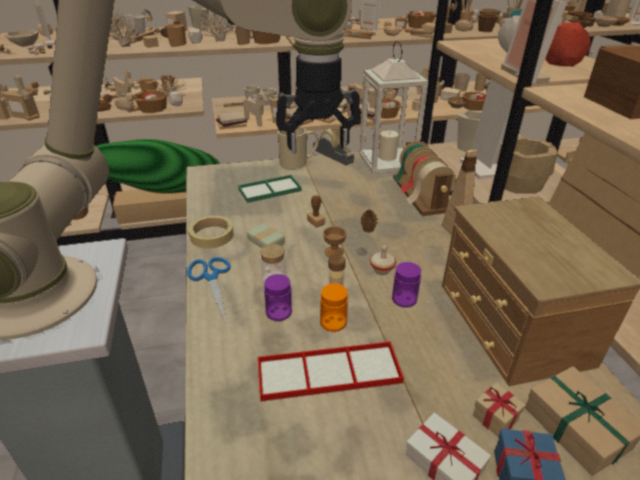

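The scene picture shows the stamp (276,228), pine cone (329,213), egg cup (326,250), top (383,247), vial (370,282), soap (254,279), green tray (190,223) and red tray (436,367).

Jar candidates: clear (307,303), purple (346,331) and (426,259), orange (398,312). The clear one with buttons and a cork lid fits the description.

```bash
python3 - <<'E'
from h import *
import pickle
d=pickle.load(open("im0.pkl","rb"))
W={k:pts(d[k]) for k in d}
A=np.concatenate([W[k].reshape(-1,3) for k in W]); 
# heights bands: name, approx from scene pixel, zlo,zhi, radius
S=dict(stamp=(276,217,45,75,25),egg_cup=(326,243,38,56,40),vial=(370,270,64,84,25),jar=(307,291,58,79,35),top=(383,247,10,38,40),topstem=(383,238,44,66,18),cone=(329,213,8,60,35),soap=(254,279,5,30,60),purp1=(346,320,20,90,40),purp2=(426,250,20,90,40),orange=(398,300,20,90,40))
for n,(u,v,a,b,R) in S.items():
    w=np.nanmedian(W["scene"][v-2:v+3,u-2:u+3].reshape(-1,3),0)
    out=[]
    for k in W:
        P=W[k].reshape(-1,3); m=(np.hypot(*(P[:,:2]-w[:2]).T)<R)&(P[:,2]>a)&(P[:,2]<b); Q=P[m]
        if len(Q)<5: out.append("none");continue
        c,rad=cv2.minEnclosingCircle(Q[:,:2].astype(np.float32)); out.append((np.round(c).tolist(),round(rad,1),Q[:,2].max().round(1),len(Q)))
    print(n,w.round(),out)
# trays by colour
for k in W:
    hsv=cv2.cvtColor(d[k]["frame"],cv2.COLOR_RGB2HSV)
    for n,m in(("red",((hsv[...,0]<8)|(hsv[...,0]>172))&(hsv[...,1]>150)&(hsv[...,2]>60)),("green",(hsv[...,0]>55)&(hsv[...,0]<95)&(hsv[...,1]>90))):
        P=W[k]; m=m&(P[...,2]>2)&(P[...,2]<22)&(P[...,0]>200)&(P[...,0]<800)
        nl,l,st,_=cv2.connectedComponentsWithStats(m.astype(np.uint8))
        i=1+st[1:,4].argmax(); Q=P[l==i]; Q=Q[Q[:,2]>10]
        print(k,n,st[i],cv2.minAreaRect(Q[:,:2].astype(np.float32)),np.median(Q[:,2]))
f=d["scene"]["frame"][190:360,220:460]
save("crop",cv2.resize(f,None,fx=3.2,fy=3.2,interpolation=cv2.INTER_CUBIC))
E
```

```text
stamp [570. 120.  65.] [([572.0, 126.0], 11.7, np.float64(73.9), 140), ([575.0, 124.0], 12.0, np.float64(73.7), 124)]
egg_cup [597.  12.  35.] [([586.0, 4.0], 26.1, np.float64(54.5), 301), ([587.0, 4.0], 26.0, np.float64(55.7), 303)]
vial [ 554. -122.   79.] [([558.0, -117.0], 16.8, np.float64(83.1), 261), ([558.0, -119.0], 16.5, np.float64(82.6), 260)]
jar [448. -63.  75.] [([447.0, -60.0], 24.3, np.float64(77.1), 534), ([450.0, -61.0], 25.0, np.float64(77.2), 448)]
top [659. -82.  34.] [([664.0, -78.0], 28.1, np.float64(37.6), 415), ([666.0, -78.0], 27.7, np.float64(37.9), 403)]
topstem [662. -78.  53.] [([665.0, -77.0], 6.5, np.float64(63.6), 48), ([665.0, -77.0], 6.3, np.float64(63.3), 52)]
cone [678.  69.  30.] [([685.0, 73.0], 21.3, np.float64(51.4), 293), ([686.0, 74.0], 19.8, np.float64(52.0), 277)]
soap [443.  66.  24.] [([450.0, 74.0], 42.6, np.float64(27.5), 970), ([451.0, 75.0], 43.3, np.float64(28.0), 596)]
purp1 [ 440. -154.   74.] [([443.0, -151.0], 24.6, np.float64(78.6), 989), ([445.0, -151.0], 24.9, np.float64(77.1), 990)]
purp2 [ 665. -171.   74.] [([676.0, -167.0], 25.8, np.float64(78.0), 822), ([679.0, -168.0], 24.9, np.float64(77.3), 928)]
orange [ 530. -198.   74.] [([532.0, -197.0], 25.0, np.float64(77.7), 959), ([535.0, -198.0], 25.1, np.float64(77.4), 1039)]
scene red [ 378  314  113  109 1551] ((500.4621276855469, -299.5992126464844), (77.27056121826172, 222.10000610351562), 85.7912368774414) 12.84077757466207
scene green [155 215  27  27  59] ((451.5487365722656, 311.4544982910156), (79.2442626953125, 40.653236389160156), 13.574457168579102) 12.52091996287345
side red [ 258  342  146   59 1815] ((501.2854309082031, -300.08331298828125), (78.22286987304688, 218.9217529296875), 85.83778381347656) 13.316411433880546
side green [247 185  53  16 118] ((497.258544921875, 270.7779541015625), (142.64234924316406, 17.750530242919922), 12.679368019104004) 11.532783322719183
```

View pics/crop.png

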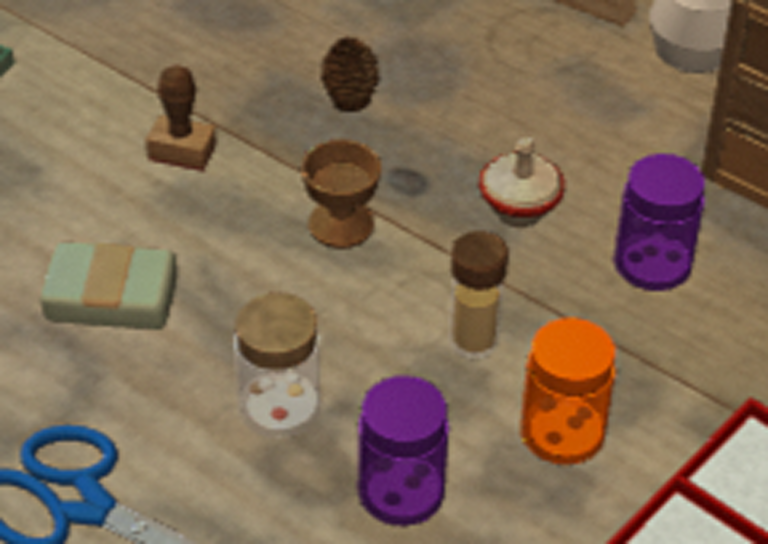

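```bash
python3 - <<'E'
from h import *
import pickle
d=pickle.load(open("im0.pkl","rb"))
for k,(u0,u1,v0,v1) in dict(scene=(148,232,190,255),side=(232,306,172,206)).items():
    W=pts(d[k]); f=d[k]["frame"].astype(int)
    m=np.zeros((480,640),bool); m[v0:v1,u0:u1]=True
    m&=(f[...,1]>f[...,0]+12)&(W[...,2]>-2)&(W[...,2]<22)
    Q=W[m]; print(k,len(Q),cv2.minAreaRect(Q[:,:2].astype(np.float32)))
    w=np.zeros((480,640),bool); w[v0:v1,u0:u1]=True
    w&=(f.min(-1)>170)&(W[...,2]<15)
    Q=W[w]; print(' paper',len(Q),cv2.minAreaRect(Q[:,:2].astype(np.float32)),np.median(Q[:,2]))
    if k=="scene":
        P=W[145:190,150:196].reshape(-1,3); P=P[(P[:,2]>20)&(P[:,2]<140)]; print("mug",cv2.minEnclosingCircle(P[:,:2].astype(np.float32)),P[:,2].max())
E
```

```text
scene 613 ((490.6240234375, 307.7560729980469), (152.38414001464844, 90.01691436767578), 10.354850769042969)
 paper 859 ((494.5549621582031, 305.91998291015625), (131.47637939453125, 61.629798889160156), 11.342557907104492) 2.8015007141505066
mug ((607.8382568359375, 457.5096130371094), 77.6512222290039) 101.83813756427185
side 516 ((491.0128479003906, 301.4692077636719), (147.78724670410156, 80.89856719970703), 11.267526626586914)
 paper 282 ((489.7975769042969, 312.00396728515625), (126.13837432861328, 42.39373779296875), 11.270363807678223) 4.757180439550723
```

>>> play_rows(
  increments=[
    [85,[-25,-15,-14],0],
    [85,[-25,-15,-14],0],
    [85,[-25,-15,-14],0],
    [85,[-25,-15,-14],0],
    [85,[0,0,0],0],
  ],
  squeeze=30,
)

```text
t: 0.52
ee_pos: [445.0, -60.5, 151.8]
ee_rot: [-1.569, 0.007, 0.004]
ft_force: [-0.1, 0.0, -0.1]
opening: 85.0
```

>>> play_rows(
  increments=[
    [85,[3,0,-30],0],
    [85,[0,0,-40],0],
    [85,[0,0,-30],0],
    [85,[0,0,-5],0],
    [85,[0,0,0],0],
  ],
  squeeze=30,
)

```text
t: 0.93
ee_pos: [452.5, -59.7, 48.5]
ee_rot: [-1.569, 0.003, 0.003]
ft_force: [0.8, -0.2, -0.2]
opening: 84.9
```

>>> play_rows(
  increments=[
    [35,[0,0,0],0],
    [35,[0,0,0],0],
    [35,[0,0,0],0],
    [35,[0,0,0],0],
    [35,[0,0,0],0],
  ],
)

```text
t: 1.35
ee_pos: [449.9, -59.9, 53.2]
ee_rot: [-1.572, 0.003, 0.006]
ft_force: [-25.9, -0.2, 55.5]
opening: 35.5
```

>>> play_rows(
  increments=[
    [35,[0,0,0],0],
    [35,[0,0,0],0],
    [35,[0,0,0],0],
    [35,[0,0,0],0],
    [35,[0,0,0],0],
  ],
)

```text
t: 1.77
ee_pos: [450.1, -59.9, 53.4]
ee_rot: [-1.572, 0.002, 0.005]
ft_force: [-23.9, 0.0, 55.2]
opening: 35.1
```

>>> play_rows(
  increments=[
    [35,[0,0,25],0],
    [35,[0,0,40],0],
    [35,[0,0,40],0],
    [35,[0,0,0],0],
    [35,[0,0,0],0],
  ],
)

```text
t: 2.18
ee_pos: [454.0, -60.4, 157.3]
ee_rot: [-1.573, -0.005, -0.005]
ft_force: [0.9, -0.2, -1.3]
opening: 34.8
```

```bash
python3 - <<'E'
from h import *
im=r.get_image("side"); f=im["frame"]
im2=r.get_image("scene"); g=im2["frame"]
a=cv2.resize(f[120:360,180:440],(400,369)); b=cv2.resize(g[100:360,200:460],(369,369))
save("v1",np.hstack([a,b]))
print(im["z_map"].shape, r.observe()["ft_force"])
E
```

```text
(480, 640) [-0.1774138   0.89390351 -0.97898403]
```

View pics/v1.png

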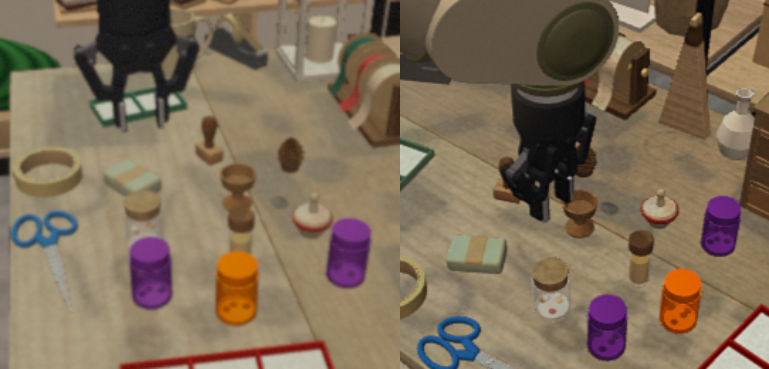

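The jar still stands. The gripper closed without it and was pushed up. I'll compare the real fingertip position with the reported TCP.

```bash
python3 - <<'E'
from h import *
print(r.observe()["ee_pos"],r.observe()["opening"])
for k in("scene","side"):
    im=r.get_image(k); W=pts(im); P=W.reshape(-1,3)
    m=(np.abs(P[:,0]-454)<90)&(np.abs(P[:,1]+60)<60)&(P[:,2]>95)&(P[:,2]<260); Q=P[m]
    print(k,len(Q),Q[:,2].min())
    for z in range(120,230,10):
        q=Q[(Q[:,2]>=z)&(Q[:,2]<z+10)]
        if len(q): print(z,len(q),q[:,:2].min(0).round(),q[:,:2].max(0).round(), np.sort(q[:,0]).round()[::max(1,len(q)//8)])
    m=(np.hypot(P[:,0]-448,P[:,1]+61)<40)&(P[:,2]>58)&(P[:,2]<80); q=P[m]; print("lid",cv2.minEnclosingCircle(q[:,:2].astype(np.float32)),q[:,2].max())
im=r.get_image("wrist"); save("w1",im["frame"]); print(im["fx"],im["cx"],im["cy"],im["tool_from_camera"].round(2).tolist())
E
```

```text
[452.61616602 -59.82985685 154.46310707] 35.39888193330061
scene 1374 173.63599395975905
170 27 [430. -72.] [476. -52.] [430. 431. 436. 471. 471. 471. 472. 472. 472.]
180 112 [421. -73.] [484. -49.] [421. 424. 429. 432. 470. 471. 472. 472.]
190 121 [420. -73.] [484. -49.] [420. 422. 425. 429. 469. 470. 471. 472. 484.]
200 112 [421. -73.] [483. -49.] [421. 424. 429. 433. 470. 471. 471. 473.]
210 98 [410. -73.] [496. -48.] [410. 426. 435. 471. 472. 473. 473. 475. 493.]
220 227 [402. -76.] [504. -50.] [402. 406. 421. 426. 431. 472. 475. 482. 501.]
lid ((447.6923522949219, -59.688297271728516), 24.24616813659668) 77.49691159994404
side 1303 176.11457168853002
170 10 [429. -71.] [474. -58.] [429. 431. 432. 434. 434. 471. 471. 471. 472. 474.]
180 75 [423. -73.] [484. -51.] [423. 426. 429. 433. 471. 473. 475. 479. 483.]
190 93 [422. -75.] [485. -50.] [422. 426. 429. 433. 471. 471. 476. 481. 484.]
200 97 [422. -73.] [485. -53.] [422. 425. 429. 432. 436. 472. 475. 481. 485.]
210 89 [416. -76.] [490. -48.] [416. 424. 430. 433. 471. 473. 476. 481. 490.]
220 203 [404. -76.] [503. -52.] [404. 414. 421. 426. 434. 478. 485. 492. 502.]
lid ((449.4571228027344, -60.54959487915039), 24.054874420166016) 77.3025120082226
371.64829954431775 312.00499485851293 238.4317082870428 [[1.0, 0.0, 0.0, 0.62], [-0.0, -0.26, 0.97, -162.95], [0.0, -0.97, -0.26, 65.92], [0.0, 0.0, 0.0, 1.0]]
```

View pics/w1.png

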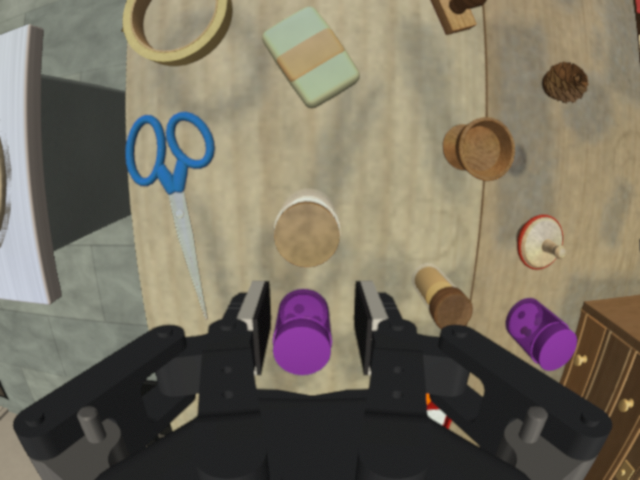

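The real finger ends sit about 20 mm behind the reported TCP at this opening, and farther back when open. That explains the miss: the tips passed above the lid. The jar is undisturbed at about (449,-60). I'm retrying 12 mm lower and tracking the commanded pose, now (453,-60,154.4).

>>> play_rows(
  increments=[
    [85,[-4,0,0],0],
    [85,[0,0,0],0],
    [85,[0,0,-40],0],
    [85,[0,0,-40],0],
    [85,[0,0,-25],0],
  ],
)

```text
t: 2.85
ee_pos: [447.6, -59.5, 46.7]
ee_rot: [-1.57, 0.002, 0.002]
ft_force: [-0.1, -0.6, -0.6]
opening: 84.9
```

>>> play_rows(
  increments=[
    [85,[0,0,-14.4],0],
    [85,[0,0,0],0],
    [85,[0,0,0],0],
    [35,[0,0,0],0],
    [35,[0,0,0],0],
  ],
)

```text
t: 3.27
ee_pos: [449.7, -60.2, 36.1]
ee_rot: [-1.572, -0.002, -0.002]
ft_force: [-0.3, 0.3, -0.3]
opening: 63.5
```

>>> play_rows(
  increments=[
    [35,[0,0,0],0],
    [35,[0,0,0],0],
    [35,[0,0,0],0],
    [35,[0,0,0],0],
    [35,[0,0,0],0],
  ],
)

```text
t: 3.68
ee_pos: [449.7, -60.3, 36.2]
ee_rot: [-1.572, -0.002, -0.002]
ft_force: [-1.2, 0.1, 6.8]
opening: 44.4
```

>>> play_rows(
  increments=[
    [35,[0,0,15],0],
    [35,[0,0,35],0],
    [35,[0,0,35],0],
    [35,[0,0,30],0],
    [35,[0,0,0],0],
  ],
)

```text
t: 4.1
ee_pos: [451.3, -60.8, 155.7]
ee_rot: [-1.575, -0.008, -0.008]
ft_force: [0.6, 0.6, 0.8]
opening: 43.9
```

>>> play_rows(
  increments=[
    [35,[-2,-20,0],0],
    [35,[-3,-35,0],0],
    [35,[-3,-35,0],0],
    [35,[-3,-35,0],0],
    [35,[-3,-35,0],0],
  ],
)

```text
t: 4.52
ee_pos: [434.4, -221.4, 149.9]
ee_rot: [-1.571, -0.0, 0.0]
ft_force: [1.4, 0.7, -0.8]
opening: 44.1
```

>>> play_rows(
  increments=[
    [35,[-3,-35,0],0],
    [35,[-2,-25,0],0],
    [35,[0,-15,0],0],
    [35,[0,0,0],0],
    [35,[0,0,0],0],
  ],
)

```text
t: 4.93
ee_pos: [429.8, -294.5, 149.6]
ee_rot: [-1.57, 0.001, -0.0]
ft_force: [0.4, 0.7, 0.4]
opening: 44.7
```

```bash
python3 - <<'E'
from h import *
print(r.observe()["ee_pos"],r.observe()["opening"])
for k in("scene","side"):
    im=r.get_image(k); W=pts(im); P=W.reshape(-1,3)
    hsv=cv2.cvtColor(im["frame"],cv2.COLOR_RGB2HSV)
    m=((hsv[...,0]<8)|(hsv[...,0]>172))&(hsv[...,1]>150)&(hsv[...,2]>60)&(W[...,2]>10)&(W[...,2]<20)&(W[...,1]<-230)&(W[...,0]<640)
    print(k,cv2.minAreaRect(W[m][:,:2].astype(np.float32)))
    m=(np.abs(P[:,0]-430)<90)&(np.abs(P[:,1]+295)<60)&(P[:,2]>60)&(P[:,2]<260); Q=P[m]
    print(k,len(Q),Q[:,2].min())
    for z in range(90,200,10):
        q=Q[(Q[:,2]>=z)&(Q[:,2]<z+10)]
        if len(q): print(z,len(q),q[:,:2].min(0).round(),q[:,:2].max(0).round())
E
```

```text
[ 429.84431055 -294.51087401  149.61919061] 44.68537217219752
scene ((494.10723876953125, -372.93701171875), (226.6650390625, 222.22508239746094), 84.8946304321289)
scene 2111 113.01527549716161
110 50 [ 405. -317.] [ 435. -275.]
120 131 [ 403. -317.] [ 436. -272.]
130 143 [ 403. -317.] [ 439. -272.]
140 146 [ 405. -317.] [ 436. -274.]
150 141 [ 405. -318.] [ 435. -272.]
160 112 [ 405. -317.] [ 438. -275.]
170 111 [ 396. -317.] [ 459. -278.]
180 366 [ 394. -316.] [ 458. -282.]
190 95 [ 394. -307.] [ 460. -284.]
side ((495.47967529296875, -373.5302734375), (226.03762817382812, 218.70803833007812), 85.58617401123047)
side 4111 113.78287914946088
110 48 [ 406. -317.] [ 451. -291.]
120 174 [ 406. -317.] [ 451. -294.]
130 182 [ 406. -317.] [ 451. -294.]
140 177 [ 406. -319.] [ 451. -291.]
150 186 [ 406. -317.] [ 452. -292.]
160 194 [ 407. -318.] [ 453. -293.]
170 256 [ 398. -317.] [ 461. -294.]
180 802 [ 395. -316.] [ 467. -270.]
190 145 [ 395. -307.] [ 466. -286.]
```

>>> play_rows(
  increments=[
    [35,[0,0,-35],0],
    [35,[0,0,-35],0],
    [35,[0,0,-25],0],
    [35,[0,0,-8],0],
    [35,[0,0,-5],0],
  ],
)

```text
t: 5.45
ee_pos: [430.0, -293.7, 41.4]
ee_rot: [-1.569, -0.0, 0.002]
ft_force: [-0.0, -0.3, -1.0]
opening: 44.2
```

>>> play_rows(
  increments=[
    [35,[0,0,0],0],
    [35,[0,0,-1.5],0],
    [35,[0,0,0],0],
    [58,[0,0,0],0],
    [58,[0,0,0],0],
  ],
)

```text
t: 5.87
ee_pos: [430.3, -295.3, 41.4]
ee_rot: [-1.572, -0.001, -0.001]
ft_force: [-0.3, -0.5, -0.3]
opening: 58.1
```

>>> play_rows(
  increments=[
    [58,[0,0,0],0],
    [58,[0,0,20],0],
    [58,[0,0,40],0],
    [70,[0,0,40],0],
    [85,[0,0,9.5],0],
  ],
)

```text
t: 6.28
ee_pos: [431.6, -296.6, 156.0]
ee_rot: [-1.578, -0.005, -0.005]
ft_force: [1.0, -0.2, 1.2]
opening: 79.7
```

>>> play_rows(
  increments=[
    [85,[20,25,0],0],
    [85,[24,32,0],0],
    [85,[24,32,0],0],
    [85,[24,32,0],0],
    [85,[20,30,0],0],
  ],
)

```text
t: 6.7
ee_pos: [543.1, -142.2, 150.1]
ee_rot: [-1.571, -0.0, -0.0]
ft_force: [-0.4, 0.1, 0.5]
opening: 85.0
```

>>> play_rows(
  increments=[
    [85,[16,26,0],0],
    [85,[0,0,0],0],
    [85,[0,0,-35],0],
    [85,[0,0,-35],0],
    [85,[0,0,-25],0],
  ],
)

```text
t: 7.12
ee_pos: [557.1, -117.8, 52.8]
ee_rot: [-1.57, 0.001, 0.001]
ft_force: [0.2, -0.5, -0.7]
opening: 85.2
```

>>> play_rows(
  increments=[
    [85,[0,0,-14],0],
    [85,[0,0,0],0],
    [85,[0,0,0],0],
    [24,[0,0,0],0],
    [24,[0,0,0],0],
  ],
)

```text
t: 7.53
ee_pos: [558.7, -118.4, 42.5]
ee_rot: [-1.572, -0.002, -0.002]
ft_force: [-0.7, 0.6, -0.8]
opening: 63.5
```

>>> play_rows(
  increments=[
    [24,[0,0,0],0],
    [24,[0,0,0],0],
    [24,[0,0,0],0],
    [24,[0,0,0],0],
    [24,[0,0,0],0],
  ],
)

```text
t: 7.95
ee_pos: [558.3, -118.2, 41.8]
ee_rot: [-1.571, -0.001, -0.001]
ft_force: [-0.7, -0.8, 6.0]
opening: 30.8
```

>>> play_rows(
  increments=[
    [24,[0,0,15],0],
    [24,[0,0,35],0],
    [24,[0,0,35],0],
    [24,[0,0,24],0],
    [24,[-4,15,0],0],
  ],
)

```text
t: 8.37
ee_pos: [556.4, -105.3, 155.0]
ee_rot: [-1.575, -0.006, -0.009]
ft_force: [0.4, 0.5, 0.4]
opening: 30.3
```

>>> play_rows(
  increments=[
    [24,[-8,35,0],0],
    [24,[-8,35,0],0],
    [24,[-8,35,0],0],
    [24,[-8,35,0],0],
    [24,[-8,35,0],0],
  ],
)

```text
t: 8.78
ee_pos: [512.8, 73.8, 149.4]
ee_rot: [-1.571, 0.001, 0.001]
ft_force: [1.5, 0.1, -1.2]
opening: 30.3
```

>>> play_rows(
  increments=[
    [24,[-8,35,0],0],
    [24,[-8,35,0],0],
    [24,[-8,35,0],0],
    [24,[-8,35,0],0],
    [24,[-8,30,0],0],
  ],
)

```text
t: 9.2
ee_pos: [472.5, 244.2, 149.4]
ee_rot: [-1.571, 0.0, 0.001]
ft_force: [0.8, -0.3, 0.2]
opening: 30.6
```

>>> play_rows(
  increments=[
    [24,[-8,30,0],0],
    [24,[-8,20,0],0],
    [24,[-2,5,0],0],
    [24,[0,0,0],0],
    [24,[0,0,0],0],
  ],
)

```text
t: 9.62
ee_pos: [455.8, 296.6, 149.6]
ee_rot: [-1.571, 0.0, 0.001]
ft_force: [0.4, -0.6, -1.3]
opening: 30.4
```

```bash
cat >> h.py <<'E'
from scipy.spatial.transform import Rotation as Rn
def wrist_plane(im,o,uv,z):
    "cast wrist pixels onto plane z"
    uv=np.atleast_2d(uv).astype(float); d=uv-[im["cx"],im["cy"]]; rr=np.hypot(*d.T)+1e-9; th=rr/im["fx"]
    ray=np.c_[d/rr[:,None]*np.sin(th)[:,None],np.cos(th)]
    T=im["tool_from_camera"]; R=Rn.from_rotvec(o["ee_rot"]).as_matrix()
    c=R@T[:3,3]+o["ee_pos"]; D=ray@T[:3,:3].T@R.T
    return c+D*((z-c[2])/D[:,2])[:,None]
E
python3 - <<'E'
from h import *
o=r.observe(); im=r.get_image("wrist"); f=im["frame"].astype(int)
print(o["ee_pos"],o["opening"])
save("w2",im["frame"])
m=((f[...,1]>f[...,0]+12)&(f[...,1]>f[...,2])).astype(np.uint8)
n,l,st,_=cv2.connectedComponentsWithStats(m)
for i in np.argsort(-st[1:,4])[:3]+1:
    v,u=np.nonzero(l==i); P=wrist_plane(im,o,np.c_[u,v],14); print(st[i],cv2.minAreaRect(P[:,:2].astype(np.float32)))
E
```

```text
[455.81298199 296.56815868 149.59115904] 30.449065240916095
[ 257  152  187  120 4446] ((491.0317077636719, 305.199462890625), (147.31736755371094, 76.54481506347656), 11.589860916137695)
[627 256  13  25 238] ((835.3739624023438, 246.5897674560547), (29.693166732788086, 28.13964080810547), 87.21699523925781)
```

View pics/w2.png

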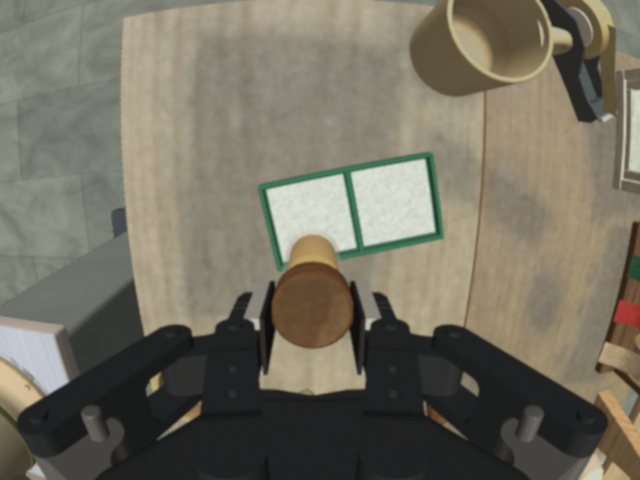

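The wrist view gives a 147 x 76.5 mm tray centred at (491,305) and turned 11.6°. The vial hangs upright over the near bay at (456,298). Lowering it.

>>> play_rows(
  increments=[
    [24,[0,1,-35],0],
    [24,[0,0,-35],0],
    [24,[0,0,-22],0],
    [24,[0,0,-8],0],
    [24,[0,0,-4],0],
  ],
)

```text
t: 10.08
ee_pos: [455.9, 296.9, 45.7]
ee_rot: [-1.572, 0.003, 0.001]
ft_force: [-8.6, -3.6, 25.8]
opening: 30.8
```

>>> play_rows(
  increments=[
    [24,[0,0,0],0],
    [24,[0,0,-1],0],
    [24,[0,0,0],0],
    [48,[0,0,0],0],
    [48,[0,0,0],0],
  ],
)

```text
t: 10.5
ee_pos: [456.4, 298.0, 45.6]
ee_rot: [-1.57, -0.001, -0.001]
ft_force: [-0.5, -0.4, -0.2]
opening: 48.0
```

>>> play_rows(
  increments=[
    [48,[0,0,0],0],
    [48,[0,0,20],0],
    [48,[0,0,40],0],
    [70,[0,0,40],0],
    [85,[0,0,5],0],
  ],
)

```text
t: 10.92
ee_pos: [458.5, 299.1, 156.7]
ee_rot: [-1.567, -0.009, -0.008]
ft_force: [0.2, 0.5, 0.5]
opening: 70.2
```

>>> play_rows(
  increments=[
    [85,[8,-20,0],0],
    [85,[16,-35,0],0],
    [85,[16,-35,0],0],
    [85,[16,-35,0],0],
    [85,[16,-35,0],0],
  ],
)

```text
t: 11.33
ee_pos: [528.5, 136.4, 150.2]
ee_rot: [-1.571, -0.001, -0.0]
ft_force: [0.8, -0.0, -0.4]
opening: 84.9
```

>>> play_rows(
  increments=[
    [85,[16,-35,0],0],
    [85,[16,-35,0],0],
    [85,[16,-35,0],0],
    [85,[11,-29,0],0],
    [85,[0,0,0],0],
  ],
)

```text
t: 11.75
ee_pos: [588.8, -1.1, 149.6]
ee_rot: [-1.572, 0.003, -0.005]
ft_force: [-0.5, -0.4, 0.3]
opening: 85.0
```

```bash
python3 - <<'E'
from h import *
print(r.observe()["ee_pos"],r.observe()["opening"])
for k in("scene","side"):
    P=pts(r.get_image(k)).reshape(-1,3)
    for n,x,y,R,a,b in(("egg",587,4,35,38,57),("vial",456,298,28,66,90),("jar",430,-295,32,62,84)):
        q=P[(np.hypot(P[:,0]-x,P[:,1]-y)<R)&(P[:,2]>a)&(P[:,2]<b)]
        if len(q)>5: print(k,n,len(q),np.round(cv2.minEnclosingCircle(q[:,:2].astype(np.float32))[0],1),cv2.minEnclosingCircle(q[:,:2].astype(np.float32))[1],q[:,2].max())
E
```

```text
[588.7705793   -1.14125237 149.57906707] 84.99900215873427
scene egg 304 [585.9   4.9] 26.103130340576172 55.8649972311689
scene vial 206 [456.5 296.4] 17.43973731994629 85.74317259294719
scene jar 744 [ 428.2 -294.4] 24.376428604125977 81.757836391473
side egg 307 [587.1   4.6] 26.150129318237305 55.4684614411226
side vial 133 [457.4 294.4] 16.974937438964844 87.06957092657524
side jar 808 [ 429.2 -295. ] 24.302139282226562 81.5500942315042
```

>>> play_rows(
  increments=[
    [85,[0,0,0],0],
    [85,[0,0,-35],0],
    [85,[0,0,-35],0],
    [85,[0,0,-35],0],
    [85,[0,0,-25],0],
  ],
)

```text
t: 12.27
ee_pos: [585.5, 5.9, 17.7]
ee_rot: [-1.57, 0.0, 0.003]
ft_force: [-0.5, -1.1, 0.4]
opening: 85.6
```

>>> play_rows(
  increments=[
    [85,[0,0,-10],0],
    [85,[0,0,0],0],
    [85,[0,0,0],0],
    [40,[0,0,0],0],
    [40,[0,0,0],0],
  ],
)

```text
t: 12.68
ee_pos: [587.9, 4.1, 11.9]
ee_rot: [-1.571, -0.003, -0.002]
ft_force: [-0.5, -0.9, 0.2]
opening: 63.4
```

>>> play_rows(
  increments=[
    [40,[0,0,0],0],
    [40,[0,0,0],0],
    [40,[0,0,0],0],
    [40,[0,0,0],0],
    [40,[0,0,0],0],
  ],
)

```text
t: 13.1
ee_pos: [587.6, 3.9, 11.6]
ee_rot: [-1.571, -0.002, -0.002]
ft_force: [-2.3, 0.4, 7.0]
opening: 46.2
```

>>> play_rows(
  increments=[
    [40,[0,0,15],0],
    [40,[0,0,35],0],
    [40,[0,0,35],0],
    [40,[0,0,35],0],
    [40,[0,0,20],0],
  ],
)

```text
t: 13.52
ee_pos: [588.0, 3.8, 154.7]
ee_rot: [-1.572, -0.005, -0.005]
ft_force: [1.0, 0.5, -0.7]
opening: 46.3
```

>>> play_rows(
  increments=[
    [40,[0,0,0],0],
    [40,[0,0,0],0],
  ],
)

```text
t: 13.68
ee_pos: [587.2, 3.9, 151.3]
ee_rot: [-1.571, -0.002, -0.002]
ft_force: [-0.3, 0.3, -1.1]
opening: 46.6
```

```bash
python3 - <<'E'
from h import *
o=r.observe(); print(o["ee_pos"],o["opening"],o["ft_force"])
im=r.get_image("side"); P=pts(im).reshape(-1,3)
q=P[(np.hypot(P[:,0]-587,P[:,1]-4)<33)&(P[:,2]>90)&(P[:,2]<185)]; print(q[:,2].min())
for z in range(120,190,8):
    s=q[(q[:,2]>=z)&(q[:,2]<z+8)]
    if len(s): print(z,len(s),s[:,:2].min(0).round(),s[:,:2].max(0).round())
f=im["frame"]; save("v2",cv2.resize(f[60:300,200:440],(600,600)))
E
```

```text
[587.23287409   3.92395402 151.26871638] 46.617852557140516 [-0.28630271  0.25911111 -1.10390089]
139.73827420453642
136 28 [567. -18.] [607.  12.]
144 132 [567. -17.] [607.  14.]
152 48 [576.  -8.] [596.   9.]
160 21 [579.  -7.] [595.   4.]
168 18 [559. -16.] [619.  20.]
176 183 [556. -20.] [618.  28.]
184 25 [556. -18.] [617.  26.]
```

View pics/v2.png

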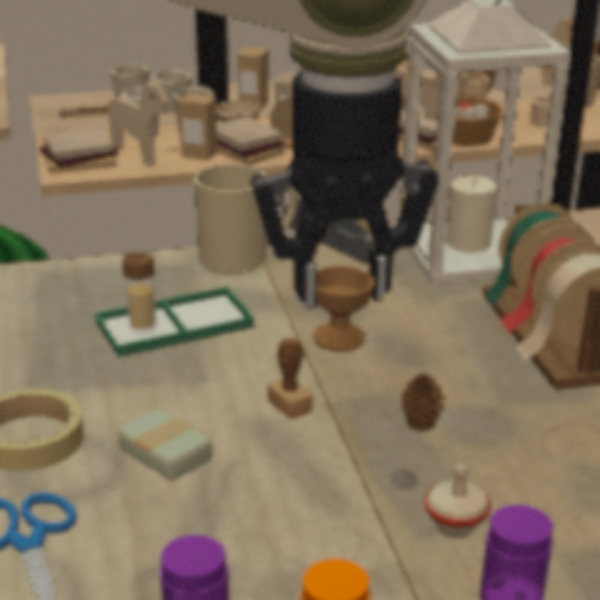

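The cup is held upright, and the vial stands in the near green bay. Taking the cup to (526,312).

>>> play_rows(
  increments=[
    [40,[-4,18,0],0],
    [40,[-7,35,0],0],
    [40,[-7,35,0],0],
    [40,[-7,35,0],0],
    [40,[-7,35,0],0],
  ],
)

```text
t: 14.15
ee_pos: [553.8, 163.3, 148.4]
ee_rot: [-1.571, 0.003, 0.002]
ft_force: [0.5, 0.2, 0.5]
opening: 46.4
```

>>> play_rows(
  increments=[
    [40,[-7,35,0],0],
    [40,[-7,35,0],0],
    [40,[-7,35,0],0],
    [40,[-6,30,0],0],
    [40,[-2,15,0],0],
  ],
)

```text
t: 14.57
ee_pos: [524.1, 314.9, 148.3]
ee_rot: [-1.571, 0.0, 0.005]
ft_force: [-0.1, -0.0, -0.2]
opening: 46.5
```

>>> play_rows(
  increments=[
    [40,[0,0,0],0],
    [40,[0,0,0],0],
    [40,[0,0,-35],0],
    [40,[0,0,-35],0],
    [40,[0,0,-35],0],
  ],
)

```text
t: 14.98
ee_pos: [526.5, 310.2, 43.8]
ee_rot: [-1.571, 0.001, -0.002]
ft_force: [0.8, 0.2, -0.9]
opening: 46.6
```

>>> play_rows(
  increments=[
    [40,[0,0,-20],0],
    [40,[0,0,-7],0],
    [40,[0,0,-3],0],
    [40,[0,0,0],0],
    [40,[0,0,-1],0],
  ],
)

```text
t: 15.4
ee_pos: [526.5, 310.8, 15.5]
ee_rot: [-1.571, 0.001, -0.002]
ft_force: [-7.4, -3.2, 18.7]
opening: 46.5
```

>>> play_rows(
  increments=[
    [40,[0,0,0],0],
    [62,[0,0,0],0],
    [62,[0,0,0],0],
    [62,[0,0,0],0],
    [62,[0,0,15],0],
  ],
)

```text
t: 15.82
ee_pos: [525.0, 311.0, 26.8]
ee_rot: [-1.572, 0.004, 0.003]
ft_force: [0.3, 0.1, -0.2]
opening: 62.0
```

>>> play_rows(
  increments=[
    [62,[0,0,30],0],
    [62,[0,0,40],0],
    [85,[0,0,40],0],
    [85,[0,0,11],0],
    [85,[0,0,0],0],
  ],
)

```text
t: 16.23
ee_pos: [527.6, 312.3, 154.0]
ee_rot: [-1.568, -0.005, -0.006]
ft_force: [0.6, -0.1, -0.8]
opening: 84.9
```

```bash
python3 - <<'E'
from h import *
print(r.observe()["ee_pos"],r.observe()["opening"])
for k in("scene","side"):
    P=pts(r.get_image(k)).reshape(-1,3)
    for n,x,y,R,a,b in(("egg",526,312,35,42,64),("vial",456,298,28,66,90),("stamp",573,125,20,45,80),("stampblock",573,125,40,6,19)):
        q=P[(np.hypot(P[:,0]-x,P[:,1]-y)<R)&(P[:,2]>a)&(P[:,2]<b)]
        if len(q)>5: print(k,n,len(q),np.round(cv2.minEnclosingCircle(q[:,:2].astype(np.float32))[0],1),cv2.minEnclosingCircle(q[:,:2].astype(np.float32))[1],q[:,2].max())
E
```

```text
[527.61110045 312.26001313 154.01371371] 84.91826087801704
scene egg 263 [526.2 310.7] 26.86542320251465 58.590732200593266
scene vial 209 [456.4 296.7] 17.200998306274414 85.48384173098725
scene stamp 136 [572.5 126.2] 11.592787742614746 72.39003798933004
scene stampblock 157 [572.9 126.7] 23.080646514892578 18.99948101120947
side egg 205 [527.3 309.5] 26.75653648376465 58.230050022147566
side vial 131 [458.5 296.8] 16.97726058959961 86.18637176621155
side stamp 122 [574.9 125.2] 12.556878089904785 73.72542351878724
side stampblock 95 [572.4 124.2] 21.8707275390625 18.910639079753764
```

>>> play_rows(
  increments=[
    [85,[5,-20,0],0],
    [85,[9,-35,0],0],
    [85,[9,-35,0],0],
    [85,[9,-35,0],0],
    [85,[8,-32,0],0],
  ],
)

```text
t: 16.75
ee_pos: [565.4, 153.0, 147.8]
ee_rot: [-1.571, 0.003, 0.003]
ft_force: [0.2, -0.5, 0.3]
opening: 85.0
```

>>> play_rows(
  increments=[
    [85,[7.5,-29.5,0],0],
    [85,[0,0,0],0],
    [85,[0,0,0],0],
    [85,[0,0,-35],0],
    [85,[0,0,-35],0],
  ],
)

```text
t: 17.17
ee_pos: [573.7, 126.6, 79.6]
ee_rot: [-1.57, -0.003, -0.001]
ft_force: [0.9, -0.4, -1.9]
opening: 85.3
```

>>> play_rows(
  increments=[
    [85,[0,0,-30],0],
    [85,[0,0,-20],0],
    [85,[0,0,-9],0],
    [85,[0,0,0],0],
    [85,[0,0,0],0],
  ],
)

```text
t: 17.58
ee_pos: [573.5, 126.2, 21.2]
ee_rot: [-1.571, -0.001, 0.001]
ft_force: [-0.1, 0.5, -0.4]
opening: 85.0
```

>>> play_rows(
  increments=[
    [15,[0,0,0],0],
    [15,[0,0,0],0],
    [15,[0,0,0],0],
    [15,[0,0,0],0],
    [15,[0,0,0],0],
  ],
)

```text
t: 18.0
ee_pos: [573.7, 125.5, 21.5]
ee_rot: [-1.571, -0.001, -0.001]
ft_force: [-0.2, -0.2, 0.2]
opening: 25.0
```

>>> play_rows(
  increments=[
    [15,[0,0,0],0],
    [15,[0,0,0],0],
    [15,[0,0,0],0],
  ],
)

```text
t: 18.25
ee_pos: [573.8, 125.5, 21.6]
ee_rot: [-1.571, -0.001, -0.001]
ft_force: [-1.0, -0.3, 5.7]
opening: 22.6
```

>>> play_rows(
  increments=[
    [15,[0,0,15],0],
    [15,[0,0,35],0],
    [15,[0,0,35],0],
    [15,[0,0,30],0],
    [15,[0,0,14],0],
  ],
)

```text
t: 18.67
ee_pos: [574.5, 125.6, 153.9]
ee_rot: [-1.571, -0.004, -0.004]
ft_force: [1.0, 0.1, -0.2]
opening: 22.7
```

>>> play_rows(
  increments=[
    [15,[-3,-20,0],0],
    [15,[-6,-35,0],0],
    [15,[-6,-35,0],0],
    [15,[-6,-35,0],0],
    [15,[-6,-35,0],0],
  ],
)

```text
t: 19.08
ee_pos: [545.7, -35.8, 149.8]
ee_rot: [-1.571, 0.0, 0.001]
ft_force: [0.6, -0.1, -0.5]
opening: 22.3
```

>>> play_rows(
  increments=[
    [15,[-6,-35,0],0],
    [15,[-6,-35,0],0],
    [15,[-6,-35,0],0],
    [15,[-6,-35,0],0],
    [15,[-6,-35,0],0],
  ],
)

```text
t: 19.5
ee_pos: [515.7, -211.1, 149.8]
ee_rot: [-1.57, 0.001, 0.0]
ft_force: [0.7, 0.3, -1.0]
opening: 22.7
```

>>> play_rows(
  increments=[
    [15,[-6,-35,0],0],
    [15,[-6,-35,0],0],
    [15,[-3.5,-20.5,0],0],
    [15,[0,0,0],0],
    [15,[0,0,0],0],
  ],
)

```text
t: 19.92
ee_pos: [500.5, -300.6, 149.4]
ee_rot: [-1.57, 0.002, -0.001]
ft_force: [0.7, -0.5, -0.8]
opening: 22.4
```

```bash
python3 - <<'E'
from h import *
o=r.observe(); print(o["ee_pos"],o["opening"],o["ft_force"])
for k in("scene","side"):
    im=r.get_image(k); P=pts(im).reshape(-1,3)
    q=P[(np.hypot(P[:,0]-501,P[:,1]+300)<40)&(P[:,2]>90)&(P[:,2]<160)]
    for z in range(110,170,6):
        s=q[(q[:,2]>=z)&(q[:,2]<z+6)]
        if len(s): print(k,z,len(s),s[:,:2].min(0).round(),s[:,:2].max(0).round())
im=r.get_image("wrist"); save("w3",im["frame"])
E
```

```text
[ 500.45904991 -300.60425684  149.39176048] 22.36267561939045 [ 0.66834773 -0.53830244 -0.84459878]
scene 122 10 [ 488. -319.] [ 499. -295.]
scene 128 51 [ 482. -321.] [ 497. -283.]
scene 134 72 [ 481. -320.] [ 498. -285.]
scene 140 113 [ 480. -320.] [ 515. -276.]
scene 146 209 [ 481. -320.] [ 519. -276.]
scene 152 15 [ 492. -303.] [ 497. -292.]
side 122 2 [ 485. -317.] [ 498. -285.]
side 128 70 [ 483. -319.] [ 520. -283.]
side 134 82 [ 482. -319.] [ 520. -284.]
side 140 104 [ 482. -321.] [ 519. -284.]
side 146 268 [ 482. -321.] [ 520. -282.]
side 152 38 [ 494. -306.] [ 508. -294.]
side 158 8 [ 495. -304.] [ 505. -299.]
```

View pics/w3.png

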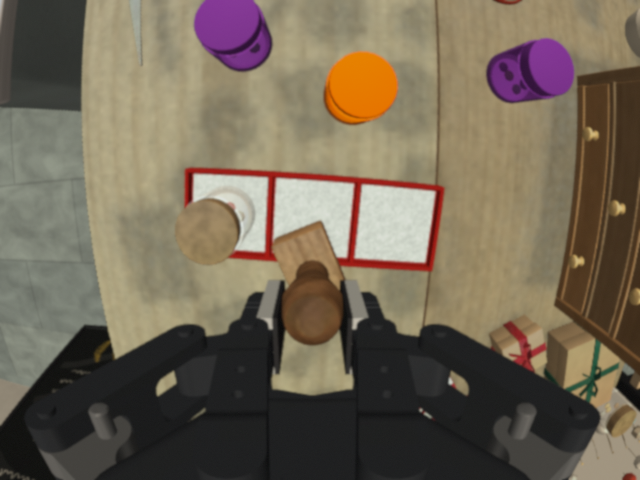

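The stamp is upright over the middle red bay, and the jar is in the left bay. Lowering it.

>>> play_rows(
  increments=[
    [15,[0,0,-35],0],
    [15,[0,0,-35],0],
    [15,[0,0,-30],0],
    [15,[0,0,-15],0],
    [15,[0,0,-6],0],
  ],
)

```text
t: 20.48
ee_pos: [500.3, -297.9, 26.5]
ee_rot: [-1.568, 0.001, 0.004]
ft_force: [-0.3, 0.0, -0.7]
opening: 22.6
```

>>> play_rows(
  increments=[
    [15,[0,0,-3],0],
    [15,[0,0,0],0],
    [15,[0,0,-1],0],
    [15,[0,0,0],0],
    [40,[0,0,0],0],
  ],
)

```text
t: 20.9
ee_pos: [501.4, -300.2, 25.9]
ee_rot: [-1.572, -0.001, -0.001]
ft_force: [0.1, -1.2, -0.7]
opening: 33.4
```

>>> play_rows(
  increments=[
    [40,[0,0,0],0],
    [40,[0,0,0],0],
    [40,[0,0,20],0],
    [40,[0,0,40],0],
    [40,[0,0,40],0],
  ],
)

```text
t: 21.32
ee_pos: [500.3, -299.5, 125.5]
ee_rot: [-1.569, 0.002, 0.002]
ft_force: [0.7, -0.4, -0.4]
opening: 39.9
```

>>> play_rows(
  increments=[
    [85,[16,18,25],0],
    [85,[20,28,0],0],
    [85,[20,28,0],0],
    [85,[20,28,0],0],
    [85,[20,28,0],0],
  ],
)

```text
t: 21.73
ee_pos: [597.7, -168.7, 150.4]
ee_rot: [-1.571, -0.0, -0.001]
ft_force: [0.4, -0.4, -1.0]
opening: 84.9
```

>>> play_rows(
  increments=[
    [85,[20,28,0],0],
    [85,[20,28,0],0],
    [85,[20,28,0],0],
    [85,[8,9,0],0],
    [85,[0,0,0],0],
  ],
)

```text
t: 22.15
ee_pos: [666.1, -74.5, 149.7]
ee_rot: [-1.57, -0.003, 0.003]
ft_force: [-0.6, 0.2, -0.8]
opening: 85.2
```

```bash
python3 - <<'E'
from h import *
print(r.observe()["ee_pos"],r.observe()["opening"])
for k in("scene","side"):
    P=pts(r.get_image(k)).reshape(-1,3)
    for n,x,y,R,a,b in(("stem",665,-77,18,48,70),("body",665,-78,40,10,38),("jar",430,-295,32,62,84),("stamp",501,-300,25,50,85)):
        q=P[(np.hypot(P[:,0]-x,P[:,1]-y)<R)&(P[:,2]>a)&(P[:,2]<b)]
        if len(q)>5: print(k,n,len(q),np.round(cv2.minEnclosingCircle(q[:,:2].astype(np.float32))[0],1),cv2.minEnclosingCircle(q[:,:2].astype(np.float32))[1],q[:,2].max())
E
```

```text
[666.10655282 -74.50618712 149.65004017] 85.21658821265946
scene stem 41 [663.9 -78.6] 6.368203639984131 63.57172369246973
scene body 419 [666.  -78.7] 28.605175018310547 37.79650906244592
scene jar 744 [ 428.1 -293.8] 24.75078010559082 82.5932764409539
scene stamp 219 [ 499.7 -298.2] 11.90328311920166 78.37644869236203
side stem 42 [665.5 -78. ] 5.80880069732666 63.05127312772936
side body 404 [665.6 -78.4] 27.415178298950195 37.92494653909159
side jar 812 [ 429.5 -295.1] 24.29310417175293 81.21971417015777
side stamp 258 [ 501.7 -299.3] 11.887133598327637 77.78271519134353
```

>>> play_rows(
  increments=[
    [60,[0,-1,0],0],
    [40,[0,0,-35],0],
    [40,[0,0,-35],0],
    [40,[0,0,-30],0],
    [40,[0,0,-17],0],
  ],
)

```text
t: 22.67
ee_pos: [662.8, -79.3, 29.7]
ee_rot: [-1.57, 0.005, 0.002]
ft_force: [0.3, -0.6, 0.2]
opening: 40.3
```

>>> play_rows(
  increments=[
    [40,[0,0,-8],0],
    [40,[0,0,0],0],
    [40,[0,0,0],0],
    [4,[0,0,0],0],
    [4,[0,0,0],0],
  ],
)

```text
t: 23.08
ee_pos: [665.7, -78.4, 26.8]
ee_rot: [-1.572, -0.002, -0.002]
ft_force: [-0.1, 0.3, -0.5]
opening: 16.8
```

>>> play_rows(
  increments=[
    [4,[0,0,0],0],
    [4,[0,0,0],0],
    [4,[0,0,0],0],
    [4,[0,0,0],0],
    [4,[0,0,0],0],
  ],
)

```text
t: 23.5
ee_pos: [665.7, -78.2, 26.6]
ee_rot: [-1.572, -0.002, -0.002]
ft_force: [-1.3, -0.2, 6.0]
opening: 10.1
```

>>> play_rows(
  increments=[
    [4,[0,0,15],0],
    [4,[0,0,35],0],
    [4,[0,0,35],0],
    [4,[0,0,30],0],
    [4,[0,0,10],0],
  ],
)

```text
t: 23.92
ee_pos: [666.5, -78.3, 155.7]
ee_rot: [-1.573, -0.006, -0.006]
ft_force: [0.2, -0.5, 0.4]
opening: 9.6
```

>>> play_rows(
  increments=[
    [4,[-8,-18,0],0],
    [4,[-13,-32,0],0],
    [4,[-13,-32,0],0],
    [4,[-13,-32,0],0],
    [4,[-13,-32,0],0],
  ],
)

```text
t: 24.33
ee_pos: [604.0, -225.1, 149.6]
ee_rot: [-1.57, 0.0, 0.001]
ft_force: [0.5, 0.8, -1.6]
opening: 9.9
```

>>> play_rows(
  increments=[
    [4,[-13,-32,0],0],
    [4,[-13,-32,0],0],
    [4,[-6,-17,0],0],
    [4,[0,0,0],0],
    [4,[0,0,0],0],
  ],
)

```text
t: 24.75
ee_pos: [572.5, -305.5, 149.5]
ee_rot: [-1.57, 0.002, -0.001]
ft_force: [-0.0, -0.1, 0.2]
opening: 9.7
```

```bash
python3 - <<'E'
from h import *
o=r.observe(); print(o["ee_pos"],o["opening"],o["ft_force"])
for k in("scene","side"):
    im=r.get_image(k); P=pts(im).reshape(-1,3)
    q=P[(np.hypot(P[:,0]-573,P[:,1]+305)<40)&(P[:,2]>90)&(P[:,2]<165)]
    for z in range(114,168,6):
        s=q[(q[:,2]>=z)&(q[:,2]<z+6)]
        if len(s): print(k,z,len(s),s[:,:2].min(0).round(),s[:,:2].max(0).round())
    if k=="side": save("v3",cv2.resize(im["frame"][170:410,230:470],(600,600)))
E
```

```text
[ 572.52127212 -305.4862675   149.49743572] 9.721056977495984 [-0.02646646 -0.13745456  0.17226375]
scene 120 4 [ 559. -315.] [ 563. -304.]
scene 126 19 [ 554. -318.] [ 567. -294.]
scene 132 24 [ 552. -323.] [ 565. -293.]
scene 138 13 [ 547. -323.] [ 560. -300.]
scene 144 87 [ 545. -330.] [ 589. -278.]
scene 150 360 [ 545. -330.] [ 594. -278.]
scene 156 139 [ 549. -325.] [ 588. -284.]
scene 162 2 [ 565. -304.] [ 566. -303.]
side 120 2 [ 561. -313.] [ 564. -312.]
side 126 26 [ 557. -320.] [ 580. -306.]
side 132 29 [ 554. -323.] [ 581. -309.]
side 138 32 [ 552. -326.] [ 585. -313.]
side 144 75 [ 547. -329.] [ 600. -295.]
side 150 362 [ 547. -330.] [ 599. -278.]
side 156 272 [ 551. -324.] [ 594. -285.]
side 162 9 [ 570. -309.] [ 579. -304.]
```

View pics/v3.png

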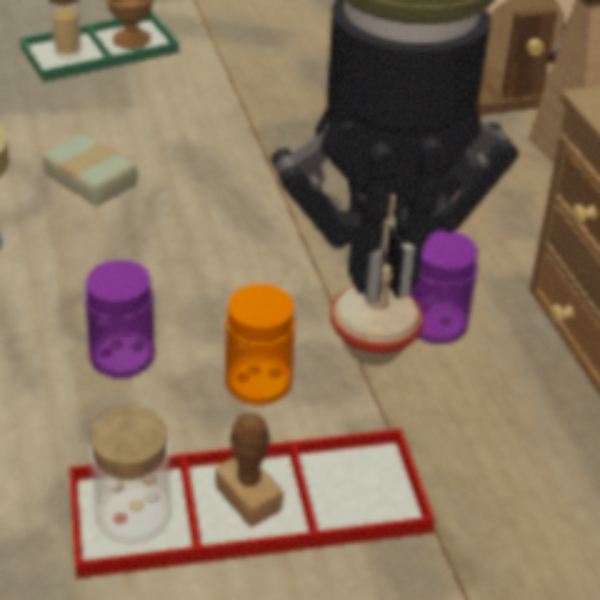

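The top hangs upright over the free bay, and the jar and stamp stand in theirs. Lowering the top.

>>> play_rows(
  increments=[
    [4,[0,0,-35],0],
    [4,[0,0,-35],0],
    [4,[0,0,-30],0],
    [4,[0,0,-12],0],
    [4,[0,0,-5],0],
  ],
)

```text
t: 25.27
ee_pos: [572.5, -302.8, 30.6]
ee_rot: [-1.568, 0.001, 0.004]
ft_force: [-3.2, 1.6, 18.1]
opening: 10.1
```

>>> play_rows(
  increments=[
    [4,[0,0,-3],0],
    [4,[0,0,0],0],
    [4,[0,0,-1],0],
    [4,[0,0,0],0],
    [28,[0,0,0],0],
  ],
)

```text
t: 25.68
ee_pos: [573.7, -304.7, 30.1]
ee_rot: [-1.572, -0.002, -0.001]
ft_force: [-0.4, -0.1, -0.2]
opening: 20.7
```

>>> play_rows(
  increments=[
    [28,[0,0,0],0],
    [28,[0,0,0],0],
    [28,[0,0,20],0],
    [28,[0,0,40],0],
    [28,[0,0,40],0],
  ],
)

```text
t: 26.1
ee_pos: [572.4, -304.4, 129.1]
ee_rot: [-1.569, 0.002, 0.002]
ft_force: [0.7, 0.1, 0.2]
opening: 28.2
```

>>> play_rows(
  increments=[
    [28,[0,20,20],0],
    [28,[0,40,0],0],
    [28,[0,40,0],0],
    [28,[0,40,0],0],
    [28,[0,40,0],0],
  ],
)

```text
t: 26.52
ee_pos: [572.6, -123.2, 149.2]
ee_rot: [-1.571, 0.0, -0.001]
ft_force: [1.4, -0.2, 0.6]
opening: 28.0
```

>>> play_rows(
  increments=[
    [28,[0,40,10],0],
    [28,[0,40,10],0],
    [28,[0,20,10],0],
    [28,[0,0,0],0],
    [28,[0,0,0],0],
  ],
)

```text
t: 26.93
ee_pos: [573.1, -24.2, 179.5]
ee_rot: [-1.571, -0.003, 0.001]
ft_force: [0.2, -1.5, -0.4]
opening: 27.9
```

```bash
python3 - <<'E'
from h import *
o=r.observe(); print(o["t"],o["ee_pos"])
ims={k:r.get_image(k) for k in("scene","side")}
def tr(x,y,c,a):
    a=np.radians(a); d=np.array([x,y])-c; return np.round([d[0]*np.cos(a)+d[1]*np.sin(a),-d[0]*np.sin(a)+d[1]*np.cos(a)],1)
G=((491,305.2),11.6);R_=((501,-300),-4.2)
for k,im in ims.items():
    P=pts(im).reshape(-1,3)
    for n,x,y,R,a,b,t in(("vial",456,298,28,66,95,G),("egg",526,312,35,42,64,G),("jar",430,-295,32,62,90,R_),("stamp",501,-300,25,50,85,R_),("topstem",573,-305,18,52,75,R_),("topbody",573,-305,34,20,42,R_),("cone",685,73,35,8,60,None),("soap",450,74,60,5,32,None)):
        q=P[(np.hypot(P[:,0]-x,P[:,1]-y)<R)&(P[:,2]>a)&(P[:,2]<b)]
        if len(q)>5:
            c,rad=cv2.minEnclosingCircle(q[:,:2].astype(np.float32)); print(k,n,np.round(c,1),"tray:",tr(*c,*t) if t else "",round(rad,1),q[:,2].max().round(1))
save("end",np.hstack([cv2.resize(ims["scene"]["frame"][180:430,140:500],(400,278)),cv2.resize(ims["side"]["frame"][170:410,180:440],(400,278))]))
E
```

```text
26.9333 [573.11049378 -24.19997013 179.45458976]
scene vial [456.9 298.8] tray: [-34.7   0.5] 18.8 85.9
scene egg [524.8 311.9] tray: [34.4 -0.3] 27.1 59.4
scene jar [ 428. -294.] tray: [-73.3   0.6] 24.0 81.7
scene stamp [ 499.4 -298.9] tray: [-1.6  1. ] 12.5 77.1
scene topstem [ 572.6 -302.2] tray: [71.5  3.1] 6.3 67.8
scene topbody [ 572.2 -302.7] tray: [71.2  2.5] 27.0 41.8
scene cone [684.3  73.4] tray:  19.5 51.9
scene soap [449.8  73.5] tray:  42.9 28.1
side vial [457.1 296.3] tray: [-35.   -1.9] 17.6 86.7
side egg [525.7 310.6] tray: [35.1 -1.7] 26.8 59.5
side jar [ 429.8 -294.9] tray: [-71.4  -0.1] 24.2 80.9
side stamp [ 501.4 -299.1] tray: [0.4 0.9] 11.9 77.9
side topstem [ 573.9 -303.1] tray: [72.9  2.2] 5.8 68.3
side topbody [ 573.  -302.1] tray: [72.   3.1] 27.2 41.9
side cone [685.3  73.5] tray:  20.1 52.3
side soap [451.   73.1] tray:  42.4 28.4
```

View pics/end.png

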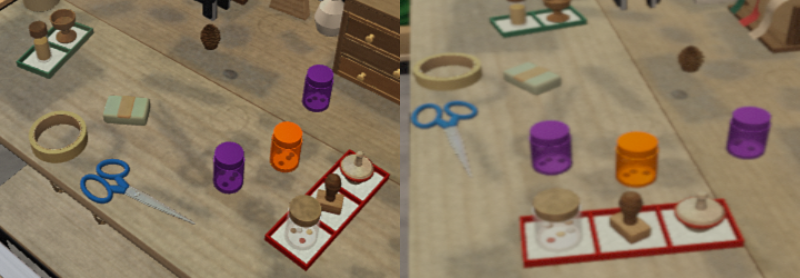

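All five stand upright near their bay centres, and the cone and soap haven't moved. Handing in.

```bash
python3 -c "
from workcell import r
print(r.finish_job())"
```

```text
the job is handed in; nothing more can be done
None
```

I placed all five things and handed the job in at about 27 s of the 144 s allowed. The vial and egg cup are in the green tray. The jar, stamp and spinning top are in the red tray.

**Last checks:** Both cameras put every thing within about 3 mm of its bay centre, standing upright at tray-floor height. The pine cone and soap are within about 1.5 mm of where they started, and the look-alikes appear untouched. The gripper was clear of everything.

**What went wrong:** The first grasp of the jar failed. The real finger ends sat about 20 mm behind the reported TCP, so the fingers closed on top of the lid. They pressed on the jar with about 55–60 N for under a second. That is below the 120 N wrist limit, and it was the fingers that pressed, not the arm or the gripper's body, which have the 40 N limit. It could still count against that limit if fingers are included. The jar did not move. After I allowed for the offset, every grasp and placing worked first time.

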